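# Clamp a graphite mould in the sprung vice to the tension mark

## Task

Lay the long graphite mould block flat on the bed of the sprung vice, lengthwise and centred between the two engraved lines with its end at the fixed fence, and let go of it. Then turn the vice's tension knob clockwise until the jaw holds the block tight against the fence and the spring pointer on the dial lines up with the set mark; graphite is brittle, so do not wind well past the mark. Leave the other things on the bench where they are.

Things in the scene. Friction and masses are not known exactly. Their poses are not given: they have to be found in the camera images.
- block: Loose dark graphite mould block, 100 long (its x) x 55 wide (its y) x 30 mm high, about 0.3 kg, three round dimples on top; both ends serve equally. Origin: centre of its underside, z up. Starts flat on the bench to the left or right of the vice, on the robot's side.
- vice: Sprung vice fixed to the bench. Origin on the bench surface; x runs from the knob end to the fence, z up. Aluminium bed plate 330 (x -173 to 157) x 110 mm, top at z 12. Fixed fence 90 wide, 24 high above the bed, inner face at x 135. Grey gearbox x -166 to -90, top z 46, knob on top at x -128. Between them, knob-driven, a carriage with a white fan-shaped dial (-y side, 102 radius, face z 36).
- seat (a point): Point on top of the bed where the centre of the block's underside belongs (50 mm from the fence's face, on the centre line; two fine engraved lines show the width). Axes as the vice's: x towards the fence, z up. At the start 12 to 32 mm are free between the jaw and the near end of a block that touches the fence.
- jaw_face (a point): Centre of the sprung jaw's pressing face, 25 mm above the bench; x towards the fence. The jaw is a dark plate 50 mm wide, top 38 mm above the bench, on springs (300 N/m) in front of the carriage. Moves freely 15 mm per rad of the knob, pushes the block home to the fence, then its springs give.
- knob_grip (a point): Middle of the knob's upright bar grip, on its vertical axis, 80 mm above the bench. The black bar is 66 long (this point's x, turning with the knob) x 14 wide, 54 to 94 mm above the bench, on a disc of 54 mm diameter whose top is 54 mm above the bench. Nothing else of the vice is higher than 46 mm.
- knob (a joint): Angle of the tension knob in rad, 0 to 4.8, growing as it is turned clockwise seen from above. Drives the carriage and jaw 15 mm per rad towards the fence, takes about 0.2 to 0.35 N m, and stays where it is left. 1.5 to 3.7 rad of turning are needed in all.
- pivot (a point): Axis of the spring pointer on the carriage, 40 mm above the bench. Moves with the carriage.
- pointer_tip (a point): Tip of the thin dark pointer over the dial, 72 mm from the pivot. It shows how far the jaw's springs are pressed back: it rests while the jaw moves freely; once the jaw presses the block on the fence it swings clockwise (from above) towards the mark, 0.6 rad per rad of the knob (40 rad per metre of spring deflection).
- mark_tip (a point): Inner end of the set mark, 76 mm from the pivot, just outside the pointer tip's path: a dark radial bar with a wider tab at the dial's rim. Set 0.48 to 0.88 rad clockwise of the pointer's rest position, differently each time; moves with the carriage, cannot be shifted. Site y points to the pivot, x back to where the pointer comes from.
- brass_plate: Bystander: square brass plate with dimples, 80 x 80 x 16 mm, on the bench on the other side from the block. Origin: centre of underside.
- paddle: Bystander: graphite paddle with a wooden handle, 190 mm long (its x), 60 mm wide, 20 mm high, on the bench near the robot. Origin: underside, near the middle.
- rod_jar: Bystander: glass jar 90 mm wide and 110 mm high with glass rods standing up to 220 mm, on the left of the bench. Origin: centre of underside.
- dish: Bystander: white ceramic dish, 100 mm wide, 35 mm high, on the far right of the bench. Origin: centre of underside.

How it is judged (in metres and radians):
On the way:
1. the block lies flat and lengthwise on the bed, its end within 12 mm of the fence, centred within 12 mm, and is let go (x of block in the frame of seat between -0.012 and 0.004 m and y of block in the frame of seat between -0.012 and 0.012 m and z of block in the frame of seat between -0.003 and 0.003 m and angle between block's own z axis and vertical below 0.06 rad and angle between the x axis of block and the x axis of seat, either way round below 0.15 rad and contact force between the fingers and block below 0.3 N and linear speed of block below 0.02 m/s), for 0.2 s.
At the end, for the whole second after the job is handed in: The block lies flat on the bed, within 3 mm of touching the fence, within 12 mm of the centre line and square to the fence within 0.06 rad, at rest; the pointer's tip is in line with the set mark within 7 mm to either side (x of block in the frame of seat between -0.003 and 0.003 m and y of block in the frame of seat between -0.012 and 0.012 m and z of block in the frame of seat between -0.003 and 0.003 m and angle between block's own z axis and vertical below 0.06 rad and angle between the x axis of block and the x axis of seat, either way round below 0.06 rad and x of pointer_tip in the frame of mark_tip between -0.007 and 0.007 m and linear speed of block below 0.01 m/s).
It fails at once if the pointer is wound more than 20 mm past the mark (x of pointer_tip in the frame of mark_tip below -0.02 m).
It fails at once if the brass plate is moved more than 30 mm (distance of brass_plate from where it was at the start of the episode above 0.03 m).
It fails at once if the paddle is moved more than 30 mm (distance of paddle from where it was at the start of the episode above 0.03 m).
It fails at once if the rod jar is moved more than 30 mm (distance of rod_jar from where it was at the start of the episode above 0.03 m).
It fails at once if the dish is moved more than 30 mm (distance of dish from where it was at the start of the episode above 0.03 m).
It also fails if it takes over 69 s, if anything falls off the work surface, if the arm or the gripper's body presses on something with over 40 N, if the wrist force passes 120 N, or if a joint passes its speed limit or range.

## Robot

A 7-joint arm with a two-finger parallel gripper is mounted at the origin on the work surface. World frame = base frame: x ahead of the robot, y to its left, z up, the work surface at z = 0. Lengths are in m, angles in degrees, forces in N, time in s.
With the tool pointing down it reaches from about 0.425 to 0.875 m from the base axis. Payload 4.7 kg.
Tool frame: the origin (TCP) lies between the finger pads; the fingertips stand env.finger_overhang ahead of it and the grasp point (between the pads) lies 5 mm behind it (env.finger_overhang is the distance from the TCP to the fingertips, in m); z points along the fingers, y is the line along which they close (so a half turn about z gives the same grasp; the last joint's range is limited). The gripper opens to 87 mm and grips with 3 to 60 N. Pads are 19 mm wide; open, the fingers measure 117 mm over their backs; the gripper's body (75 mm by 190 mm) begins 51 mm behind the grasp point.
Start: joints at [77.584, 18.392, -4.016, 83.108, 1.295, 78.541, -3.26], TCP at [0.149, -0.633, 0.237] pointing down, gripper open.
Joint ranges: [-163.93, 163.93], [-17.29, 119.83], [-79.2, 71.16], [3.27, 140.29], [-89.18, 269.18], [5.43, 117.66], [-154.24, 154.24]. Speed limits (degrees/s): [147.25, 147.25, 180, 180, 180, 180, 180].

## Interface

Orientations are given as [roll, pitch, yaw] about the fixed x, y, z axes, in that order (R = Rz(yaw) Ry(pitch) Rx(roll)).
In Python, from cell import telemetry, eyes, env, models gives the robot as it stands. The module is installed in compiled form; this text tells all that it offers.
- The arm moves only by the tool drive_tool, never from a script. Its arguments are lists of equal length, an entry for each row: "angular": the turn, a rotation vector about the tool's x, y, z in rad, a list of three; "delta_pos": the shift along the tool's x, y, z in cm, a list of three; "gripper": the finger opening in cm, from 0 to 8.7. A call has 1 to 20 rows; each row shifts and turns the commanded pose from where the row before left it, along the tool's axes as they then stand; what a row does not reach is not made up. A row lasts 1/10 s, in which the tool goes at most 50 mm and 8.59 degrees, less where a joint would pass 70% of its speed; a pose out of reach is approached as far as the arm can. A call with a gripper value outside its range is refused whole. The fingers move at their own pace and stop on an object; "squeeze" is the grip in N (left out, the last holds). Time passes only in rows, so rows that do not move let the fingers close. It gives the time, the measured TCP pose, the force, the opening and the grip force at its end, in the units of the state.
- telemetry.get_obs(): the state, without advancing time (a new reading comes with each control period).
- eyes.read_camera(name): name is "scene" or "top" or "wrist"; returns a dict with "pixels" (480x640x3 uint8, red, green, blue), "mtx" (3x3 intrinsics, pixels), "D" ([k1, k2, p1, p2, k3] as OpenCV has them; the pictures are not rectified), "origin" and "orientation" of the camera in the world. Camera axes: x right, y down, z forward; pixel columns grow to the right and rows downward; lengths in m; the calibration is good to about 2 mm. A picture is of the moment at which its call begins. There is no depth.
- env.sign_off(): hands the job in; it is judged then, once.
Trained networks look in a picture, given as the dict that the camera call returned (one of the last four; its "shot" number tells which), for a name from the list of things; names that differ only in an ending like _2 or _b are one class to them, and where a whole thing is asked for, a point or a joint stands for the part that bears it (a point fixed in the world has none). Each returns a list of dicts, best first, with "p" (0 to 1); they miss things now and then, are a little off and sometimes report something else, mostly with a low value. They report only what shows in the picture. A call takes as long as a camera call.
- models.search_frame(picture, target): "centre" ([column, row] in pixels, amid what is visible of it).
- models.cut_out(picture, target): "pixels" (480x640 bool, what is visible of it) and "centre" ([column, row] in pixels, amid what is visible of it).
The state is a dict: "time_s": time; "qpos": joint angles; "joint_velocities": joint speeds; "effort": joint torques, N m; "tool_pos": TCP position; "tool_rot": TCP orientation; "force": force on the tool from outside, world axes, zero at the start; "wrist_torque": the same for the moment, N m; "grip_width": finger opening in m; "grasp_force": force on a finger pad.
Only numpy, scipy, OpenCV 4.12 (cv2) and the standard library are available. Lean on these libraries where they do the work, as an engineer would, in place of code of your own. Each camera call takes 0.05 s, during which the arm holds its last target. There are 200 camera calls.

## Working session

There is one attempt and no reset: what is moved stays moved. The work goes in short steps, Python scripts to look and compute and a tool call to move; the robot and the scene stay as the last step left them, time stands still between calls to the robot, and variables do not carry over. Pictures are saved under pics/ and viewed, at most 10 in all, crops included, and the job is handed in when it is done.

Besides the shell and the picture viewer there is one more tool, called after ">>>" as a command line: name --argument value ..., lists and objects as JSON in quotes. drive_tool: Moves the arm, as the interface text tells. Its arguments: {"type":"object","properties":{"angular":{"type":"array","items":{"type":"array","items":{"type":"number"}}},"delta_pos":{"type":"array","items":{"type":"array","items":{"type":"number"}}},"gripper":{"type":"array","items":{"type":"number"}},"squeeze":{"type":"number"}},"required":["angular","delta_pos","gripper"]}

```bash
mkdir -p pics; cat > h.py <<'E'
import numpy as np, cv2
from cell import telemetry, eyes, env, models
from scipy.spatial.transform import Rotation as R
def camR(c):
    o=np.array(c["orientation"],float)
    return o if o.shape==(3,3) else R.from_euler('xyz',o,degrees=True).as_matrix()
def world(c,px,z):
    p=cv2.undistortPoints(np.array(px,float).reshape(-1,1,2),np.array(c["mtx"],float),np.array(c["D"],float))[:,0]
    d=np.c_[p,np.ones(len(p))]@camR(c).T; o=np.array(c["origin"],float)
    return o+d*((z-o[2])/d[:,2])[:,None]
def proj(c,P):
    M=camR(c); o=np.array(c["origin"],float); rv=cv2.Rodrigues(M.T)[0]
    return cv2.projectPoints(np.array(P,float).reshape(-1,1,3),rv,-M.T@o,np.array(c["mtx"],float),np.array(c["D"],float))[0][:,0]
def save(c,n,crop=None,s=1):
    im=c["pixels"][:,:,::-1]
    if crop: im=im[crop[1]:crop[3],crop[0]:crop[2]]
    cv2.imwrite("pics/"+n,cv2.resize(im,None,fx=s,fy=s,interpolation=cv2.INTER_CUBIC))
E
python3 - <<'E'
from h import *
np.set_printoptions(precision=4,suppress=True)
print(telemetry.get_obs(), env.finger_overhang)
t=eyes.read_camera("top"); save(t,"top1.png"); print({k:t[k] for k in t if k!="pixels"})
for n in ["block","vice","jaw_face","knob_grip","pivot","pointer_tip","mark_tip","seat","brass_plate","paddle","rod_jar","dish"]:
    r=models.search_frame(t,n)
    print(n,[(x["p"],x["centre"]) for x in r[:2]], [world(t,x["centre"],.03)[0] for x in r[:1]])
E
```

```text
{'time_s': 0.0, 'qpos': array([77.5851, 18.4412, -4.0164, 83.1757,  1.2963, 78.5397, -3.2598]), 'joint_velocities': array([ 0.066 , -0.0772, -0.0063,  0.1657, -0.0958, -0.0353, -0.0334]), 'effort': array([  0.0004, -49.1283,  -0.4032, -31.2528,  -0.0637,   0.0435,
         0.0002]), 'tool_pos': array([ 0.1485, -0.6323,  0.2354]), 'tool_rot': array([-179.8888,    0.0067,   13.2259]), 'force': array([ 0.0146,  0.9303, -0.7378]), 'wrist_torque': array([ 0.0075,  0.0025, -0.0236]), 'grasp_force': 0.0, 'grip_width': 0.08734032303812277} 0.014
{'mtx': array([[468.3069,   0.    , 315.6917],
       [  0.    , 468.3069, 242.0029],
       [  0.    ,   0.    ,   1.    ]]), 'D': array([0.0337, 0.    , 0.    , 0.    , 0.    ]), 'origin': array([ 0.4496, -0.0227,  0.8774]), 'orientation': array([-173.8394,    2.393 ,  -90.6077]), 'shot': 1}
block [(0.56, [195.1, 295.4])] [array([0.4474, 0.2317, 0.03  ])]
vice [(0.88, [323.1, 216.3])] [array([ 0.5886, -0.0023,  0.03  ])]
jaw_face [(0.86, [310.3, 228.0])] [array([0.5674, 0.0213, 0.03  ])]
knob_grip [(0.96, [381.1, 193.2]), (0.43, [506.2, 181.0])] [array([ 0.6295, -0.109 ,  0.03  ])]
pivot [(0.65, [333.4, 174.7])] [array([ 0.666 , -0.0223,  0.03  ])]
pointer_tip [(0.68, [326.4, 196.3])] [array([ 0.6257, -0.0089,  0.03  ])]
mark_tip [(0.6, [335.4, 145.7])] [array([ 0.7208, -0.0268,  0.03  ])]
seat [(0.82, [321.1, 214.4])] [array([0.5922, 0.0013, 0.03  ])]
brass_plate [(0.75, [493.1, 295.0])] [array([ 0.4428, -0.3002,  0.03  ])]
paddle [(0.86, [306.6, 336.4])] [array([0.3726, 0.0297, 0.03  ])]
rod_jar [(0.65, [129.2, 169.0])] [array([0.6843, 0.3599, 0.03  ])]
dish [(0.57, [507.1, 183.7])] [array([ 0.6421, -0.3349,  0.03  ])]
```

View pics/top1.png

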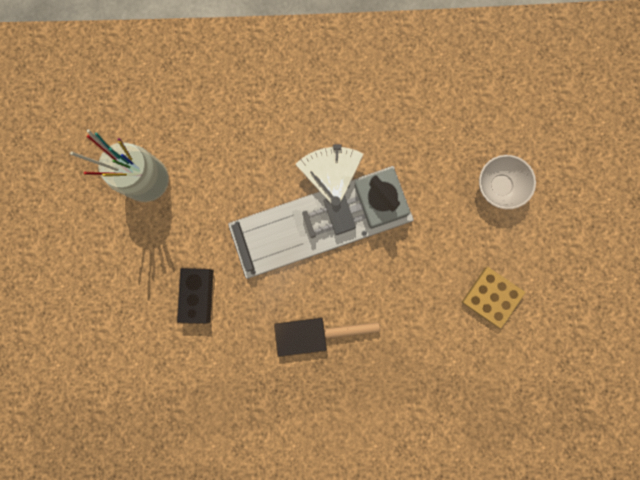

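```bash
python3 - <<'E'
from h import *
np.set_printoptions(precision=4,suppress=True)
t=eyes.read_camera("top"); save(t,"top2.png",(225,130,425,280),4)
for n,z in [("block",.03),("vice",.012),("knob",.09)]:
    r=models.cut_out(t,n)
    if not r: print(n,"none"); continue
    m=r[0]["pixels"].astype(np.uint8); 
    c=max(cv2.findContours(m,0,1)[0],key=cv2.contourArea)[:,0].astype(np.float32)
    w=world(t,c,z)[:,:2].astype(np.float32)
    rc=cv2.minAreaRect(w*1000); print(n,r[0]["p"],rc); print(cv2.boxPoints(cv2.minAreaRect(c)).round(1).tolist())
E
```

```text
block 0.93 ((447.2690734863281, 232.12210083007812), (61.31317901611328, 99.18489074707031), 87.81499481201172)
[[176.60000610351562, 322.5], [179.60000610351562, 267.3999938964844], [213.1999969482422, 269.20001220703125], [210.10000610351562, 324.29998779296875]]
vice 0.55 ((617.665283203125, 16.68218994140625), (188.17831420898438, 328.8453369140625), 18.469045639038086)
[[213.5, 185.6999969482422], [380.79998779296875, 127.4000015258789], [413.29998779296875, 220.6999969482422], [246.0, 279.0]]
knob 0.74 ((617.167236328125, -106.00093078613281), (50.56899642944336, 62.226627349853516), 88.75043487548828)
[[368.0, 175.0], [398.0, 175.0], [398.0, 211.0], [368.0, 211.0]]
```

View pics/top2.png

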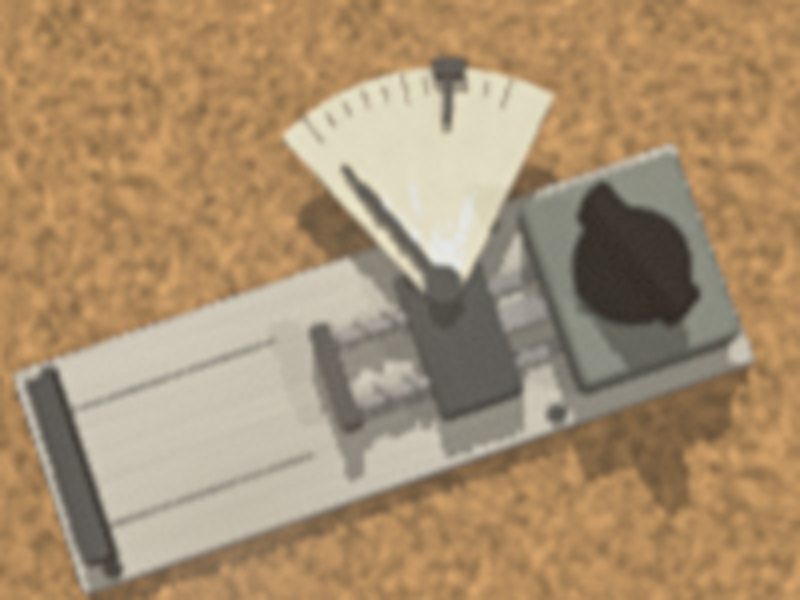

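```bash
cat > plan.py <<'E'
# plan(goal xyz m, goal yaw deg): print rows for vertical tool, straight/arc moves
from h import *
import json,sys
def rows(x,y,z,yaw,arc=False,vmax=.045,wmax=8.0):
    s=telemetry.get_obs(); p=np.array(s["tool_pos"]); a=s["tool_rot"][2]
    g=np.array([x,y,z]); da=yaw-a
    cyl=lambda q:np.array([np.hypot(q[0],q[1]),np.unwrap([0,np.arctan2(q[1],q[0])])[1],q[2]])
    cp,cg=cyl(p),cyl(g)
    L=np.linalg.norm(g-p) if not arc else np.hypot(max(cp[0],cg[0])*abs(cg[1]-cp[1]),np.linalg.norm((cg-cp)[[0,2]]))
    n=int(max(1,np.ceil(L/vmax),np.ceil(abs(da)/wmax)))
    D=[];A=[];cur=p.copy();ca=a
    for i in range(1,n+1):
        f=i/n
        if arc: c=cp+(cg-cp)*f; q=np.array([c[0]*np.cos(c[1]),c[0]*np.sin(c[1]),c[2]])
        else: q=p+(g-p)*f
        M=R.from_euler('xyz',[180,0,ca],degrees=True).as_matrix()
        d=np.round(M.T@(q-cur)*100,1); w=round(-np.radians(a+da*f-ca),3)
        cur=cur+M@d/100; ca-=np.degrees(w); D.append((d+0).tolist()); A.append([0,0,w])
    print(n,"rows end",cur.round(4),round(ca,1)); print(json.dumps(A)); print(json.dumps(D))
E
python3 - <<'E'
from h import *; from plan import rows
from scipy.optimize import least_squares
np.set_printoptions(precision=4,suppress=True)
t=eyes.read_camera("top")
P=np.array([[157,-55,12],[157,55,12],[-173,55,12],[135,-45,36],[135,45,36]])/1e3
u=lambda q:np.array(q,float)/4-.375+[225,130]
px=u([[15,375],[90,592],[750,362],[57,370],[118,567]])
T=lambda v,P:np.c_[P[:,:2]@np.array([[np.cos(v[2]),np.sin(v[2])],[-np.sin(v[2]),np.cos(v[2])]])+v[:2],P[:,2]]
f=lambda v:(proj(t,T(v,P))-px).ravel()
r=least_squares(f,[.6,0,1.87],loss='soft_l1'); v=r.x; print(v,np.degrees(v[2])); print(f(v).reshape(-1,2))
Q=np.array([[85,0,12],[-128,0,94]])/1e3
print("seat,knob",T(v,Q)); print("knob proj crop",(proj(t,T(v,Q))-[225,130]+.375)*4)
k=world(t,u([[600,190],[685,315],[637,252]]),.094); print("bar",k)
d=k[1]-k[0]; print("bar yaw",np.degrees(np.arctan2(d[1],d[0])))
w=world(t,u([[443,285],[345,168]]),.04); w2=world(t,u([[443,285],[446,128]]),.037);print(w,w2)
g=lambda a:np.degrees(np.arctan2(*(a[1]-a[0])[[1,0]])); print("rest/mark dir",g(w),g(w2),np.linalg.norm(w[1]-w[0]))
np.save("vice.npy",v)
rows(.447,.235,.20,177.8,arc=True)
E
```

```text
[0.579 0.01  1.894] 108.51776187257671
[[ 0.0662 -0.0368]
 [-0.5102  1.0815]
 [ 2.6954 -0.1894]
 [-0.3606  0.4232]
 [-0.2214 -2.3262]]
seat,knob [[ 0.552   0.0906  0.012 ]
 [ 0.6196 -0.1114  0.094 ]]
knob proj crop [[197.0047 433.9267]
 [646.9306 245.2629]]
bar [[ 0.6439 -0.0922  0.094 ]
 [ 0.5895 -0.1265  0.094 ]
 [ 0.6168 -0.1072  0.094 ]]
bar yaw -147.77538546846608
[[ 0.6149 -0.0252  0.04  ]
 [ 0.67    0.0188  0.04  ]] [[ 0.6155 -0.0252  0.037 ]
 [ 0.6886 -0.0277  0.037 ]]
rest/mark dir 38.56944133002767 -1.9230918177685679 0.0705142816225793
27 rows end [0.4471 0.235  0.1996] 177.8
[[0, 0, -0.106], [0, 0, -0.107], [0, 0, -0.106], [0, 0, -0.107], [0, 0, -0.106], [0, 0, -0.106], [0, 0, -0.107], [0, 0, -0.106], [0, 0, -0.106], [0, 0, -0.107], [0, 0, -0.106], [0, 0, -0.107], [0, 0, -0.106], [0, 0, -0.106], [0, 0, -0.107], [0, 0, -0.106], [0, 0, -0.107], [0, 0, -0.106], [0, 0, -0.106], [0, 0, -0.107], [0, 0, -0.106], [0, 0, -0.106], [0, 0, -0.107], [0, 0, -0.106], [0, 0, -0.107], [0, 0, -0.106], [0, 0, -0.106]]
[[4.4, -0.7, 0.1], [4.3, -0.5, 0.2], [4.3, -0.4, 0.1], [4.3, -0.1, 0.1], [4.3, -0.1, 0.2], [4.2, 0.2, 0.1], [4.2, 0.3, 0.1], [4.1, 0.4, 0.2], [4.1, 0.6, 0.1], [4.0, 0.8, 0.2], [3.9, 0.8, 0.1], [3.9, 1.1, 0.1], [3.8, 1.1, 0.2], [3.7, 1.3, 0.1], [3.6, 1.4, 0.1], [3.6, 1.6, 0.2], [3.4, 1.6, 0.1], [3.4, 1.8, 0.1], [3.3, 1.9, 0.2], [3.1, 2.0, 0.1], [3.1, 2.0, 0.1], [2.9, 2.2, 0.2], [2.8, 2.2, 0.1], [2.7, 2.4, 0.2], [2.6, 2.4, 0.1], [2.5, 2.5, 0.1], [2.4, 2.5, 0.2]]
```

>>> drive_tool --angular '[[0, 0, -0.106], [0, 0, -0.107], [0, 0, -0.106], [0, 0, -0.107], [0, 0, -0.106], [0, 0, -0.106], [0, 0, -0.107], [0, 0, -0.106], [0, 0, -0.106], [0, 0, -0.107], [0, 0, -0.106], [0, 0, -0.107], [0, 0, -0.106], [0, 0, -0.106], [0, 0, -0.107], [0, 0, -0.106], [0, 0, -0.107], [0, 0, -0.106], [0, 0, -0.106], [0, 0, -0.107]]' --delta_pos '[[4.4, -0.7, 0], [4.3, -0.5, 0], [4.3, -0.4, 0], [4.3, -0.1, 0], [4.3, -0.1, 0], [4.2, 0.2, 0], [4.2, 0.3, 0], [4.1, 0.4, 0], [4.1, 0.6, 0], [4.0, 0.8, 0], [3.9, 0.8, 0], [3.9, 1.1, 0], [3.8, 1.1, 0], [3.7, 1.3, 0], [3.6, 1.4, 0], [3.6, 1.6, 0], [3.4, 1.6, 0], [3.4, 1.8, 0], [3.3, 1.9, 0], [3.1, 2.0, 0]]' --gripper '[8.7, 8.7, 8.7, 8.7, 8.7, 8.7, 8.7, 8.7, 8.7, 8.7, 8.7, 8.7, 8.7, 8.7, 8.7, 8.7, 8.7, 8.7, 8.7, 8.7]'

```text
time_s: 2.9
tool_pos: [0.5429, 0.008, 0.2368]
tool_rot: [180.0, 0.0, 135.4]
force: [-0.2, -0.3, -0.3]
grip_width: 0.0869
grasp_force: 0.0
```

>>> drive_tool --angular '[[0, 0, -0.106], [0, 0, -0.106], [0, 0, -0.107], [0, 0, -0.106], [0, 0, -0.107], [0, 0, -0.106], [0, 0, -0.106], [0, 0, 0], [0, 0, 0]]' --delta_pos '[[3.1, 2.0, 0], [2.9, 2.2, 0], [2.8, 2.2, 0], [2.7, 2.4, 0], [2.6, 2.4, 0], [2.5, 2.5, 0], [2.4, 2.5, 0], [0, 0, 0], [0, 0, 0]]' --gripper '[8.7, 8.7, 8.7, 8.7, 8.7, 8.7, 8.7, 8.7, 8.7]'

```text
time_s: 3.8
tool_pos: [0.4468, 0.2354, 0.2368]
tool_rot: [-179.9, 0.1, 177.8]
force: [0.3, -0.5, -0.5]
grip_width: 0.0871
grasp_force: 0.0
```

```bash
python3 - <<'E'
from h import *; from plan import rows
np.set_printoptions(precision=4,suppress=True)
s=telemetry.get_obs(); print(s["time_s"],s["tool_pos"],s["tool_rot"],s["qpos"])
t=eyes.read_camera("wrist"); save(t,"w1.png"); print(t["origin"],t["orientation"])
r=models.cut_out(t,"block")
if r:
    m=r[0]["pixels"].astype(np.uint8); c=max(cv2.findContours(m,0,1)[0],key=cv2.contourArea)[:,0]
    print(r[0]["p"],cv2.minAreaRect((world(t,c,.03)[:,:2]*1000).astype(np.float32)), c.min(0),c.max(0))
E
```

```text
3.8 [0.4468 0.2354 0.2368] [-179.9476    0.0639  177.8483] [ 26.2793   4.4058 -58.9217 101.7121   3.9697  76.0199  54.322 ]
[0.3768 0.2385 0.3838] [164.933    0.035   87.8848]
0.96 ((446.64215087890625, 237.04039001464844), (56.293113708496094, 101.80372619628906), 87.71577453613281) [292 144] [360 264]
```

View pics/w1.png

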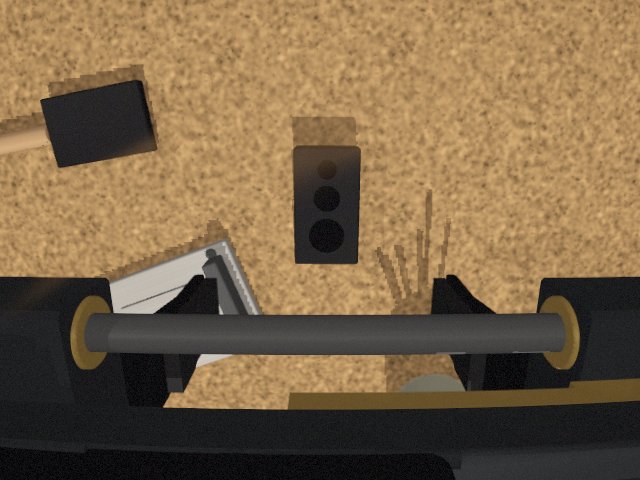

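>>> drive_tool --angular '[[0, 0, 0], [0, 0, 0], [0, 0, 0], [0, 0, 0], [0, 0, 0], [0, 0, 0], [0, 0, 0], [0, 0, 0], [0, 0, 0], [0, 0, 0], [0, 0, 0], [0, 0, 0], [0, 0, 0], [0, 0, 0]]' --delta_pos '[[0, -0.1, 4], [0, 0, 4.5], [0, 0, 4.5], [0, 0, 4], [0, 0, 2.8], [0, 0, 2], [0, 0, 0], [0, 0, 0], [0, 0, 0], [0, 0, 0], [0, 0, 0], [0, 0, 0], [0, 0, 0], [0, 0, 0]]' --gripper '[8.7, 8.7, 8.7, 8.7, 8.7, 8.7, 8.7, 5, 5, 5, 5, 5, 5, 5]' --squeeze 25

```text
time_s: 5.3
tool_pos: [0.4473, 0.2346, 0.019]
tool_rot: [180.0, 0.0, 177.8]
force: [-0.4, 1.7, 1.7]
grip_width: 0.0546
grasp_force: 25.0
```

>>> drive_tool --angular '[[0, 0, 0], [0, 0, 0], [0, 0, 0], [0, 0, 0], [0, 0, 0], [0, 0, 0]]' --delta_pos '[[0, 0, -2], [0, 0, -4], [0, 0, -4], [0, 0, -4], [0, 0, 0], [0, 0, 0]]' --gripper '[5, 5, 5, 5, 5, 5]'

```text
time_s: 5.9
tool_pos: [0.4468, 0.233, 0.158]
tool_rot: [-179.9, 0.0, 177.7]
force: [0.6, -0.3, -5.1]
grip_width: 0.0548
grasp_force: 25.0
```

```bash
python3 - <<'E'
from h import *; from plan import rows
rows(.552,.0906,.15,108.5,arc=True)
# better vice view now unobstructed
t=eyes.read_camera("top"); s=eyes.read_camera("scene"); save(s,"s1.png")
save(t,"top3.png",(165,130,425,320),3)
E
```

```text
9 rows end [0.5519 0.0907 0.15  ] 108.5
[[0, 0, 0.134], [0, 0, 0.135], [0, 0, 0.134], [0, 0, 0.134], [0, 0, 0.134], [0, 0, 0.135], [0, 0, 0.134], [0, 0, 0.134], [0, 0, 0.134]]
[[-1.4, -1.3, 0.1], [-1.5, -1.1, 0.1], [-1.7, -1.0, 0.1], [-1.8, -0.9, 0.1], [-1.8, -0.7, 0.0], [-1.9, -0.5, 0.1], [-2.0, -0.3, 0.1], [-2.1, -0.1, 0.1], [-2.0, 0.0, 0.1]]
```

View pics/s1.png

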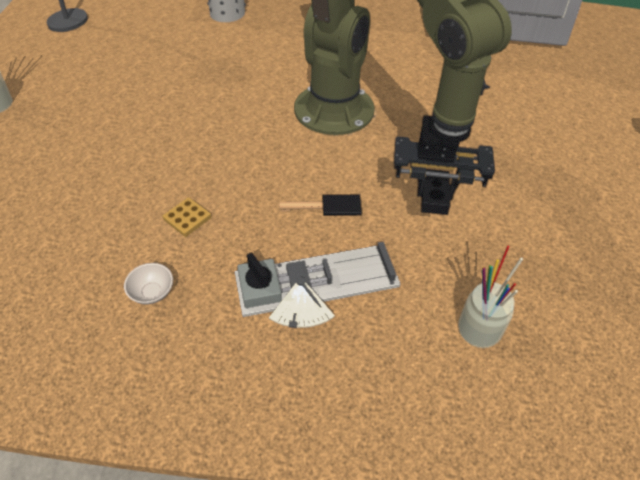

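```bash
cat > fit.py <<'E'
from h import *
from scipy.optimize import minimize
from scipy.ndimage import map_coordinates
np.set_printoptions(precision=4,suppress=True)
E=[((157,-55,12),(157,55,12)),((157,55,12),(-173,55,12)),((157,-55,12),(50,-55,12)),((135,-45,36),(135,45,36)),((-90,-38,46),(-90,38,46))][:4]
pts=[np.linspace(a,b,40)/1e3 for a,b in E]
def T(v,P):
    c,s=np.cos(v[2]),np.sin(v[2]); return np.c_[P[:,:2]@np.array([[c,s],[-s,c]])+v[:2],P[:,2]]
def grads(c):
    g=cv2.cvtColor(c["pixels"],cv2.COLOR_RGB2LAB).astype(np.float32); g=cv2.GaussianBlur(g,(0,0),1.)
    return np.hypot(cv2.Sobel(g[...,0],cv2.CV_32F,1,0),cv2.Sobel(g[...,0],cv2.CV_32F,0,1))+np.hypot(cv2.Sobel(g[...,2],cv2.CV_32F,1,0),cv2.Sobel(g[...,2],cv2.CV_32F,0,1))
def fit(cams,v0):
    G=[grads(c) for c in cams]
    def f(v,sep=False):
        o=[]
        for c,g in zip(cams,G):
            for p in pts:
                q=proj(c,T(v,p)); o.append(np.minimum(map_coordinates(g,q[:,::-1].T,order=1),150).mean())
        return np.array(o) if sep else -sum(o)
    best=min((minimize(f,np.array(v0)+d,method='Nelder-Mead',options=dict(initial_simplex=np.array(v0)+d+np.array([[0,0,0],[.004,0,0],[0,.004,0],[0,0,.015]]))) for d in [np.array([i,j,k]) for i in(-.004,0,.004) for j in(-.004,0,.004) for k in(-.015,0,.015)]),key=lambda r:r.fun)
    return best.x,-best.fun,f(best.x,True)
E
python3 - <<'E'
from fit import *
v0=np.load("vice.npy"); t=eyes.read_camera("top"); s=eyes.read_camera("scene")
for cs in ([t],[s],[t,s]):
    v,_,p=fit(cs,v0); print(v,np.degrees(v[2]),p, T(v,np.array([[.085,0,.012],[-.128,0,.094]])))
    for c,n in ((t,"t"),(s,"s")):
        print(n, proj(c,T(v,np.array([[-.128,0,.094]]))))
im=t["pixels"][:,:,::-1].copy(); im=cv2.resize(im,None,fx=4,fy=4,interpolation=cv2.INTER_CUBIC)
for p in pts:
    q=((proj(t,T(v,p))+.5)*4-.5).round().astype(int); cv2.polylines(im,[q.reshape(-1,1,2)],False,(0,0,255),1)
cv2.imwrite("pics/fit.png",im[520:1120,880:1680]); np.save("vice2.npy",v)
E
```

```text
[0.5811 0.0073 1.8918] 108.39436262778628 [144.068  136.981  144.7934 150.    ] [[ 0.5543  0.088   0.012 ]
 [ 0.6215 -0.1142  0.094 ]]
t [[387.9713 189.8307]]
s [[253.7992 264.2933]]
[0.5811 0.01   1.8873] 108.13482812435798 [132.4332 116.5287 126.7599 148.1342] [[ 0.5546  0.0908  0.012 ]
 [ 0.6209 -0.1116  0.094 ]]
t [[386.48   190.1809]]
s [[255.131  264.1697]]
[0.5808 0.0093 1.888 ] 108.1758506320276 [134.1755 137.6508 142.1363 150.     120.309  116.164  124.6521 150.    ] [[ 0.5543  0.0901  0.012 ]
 [ 0.6207 -0.1123  0.094 ]]
t [[386.8938 190.2988]]
s [[254.7965 264.0529]]
```

View pics/fit.png

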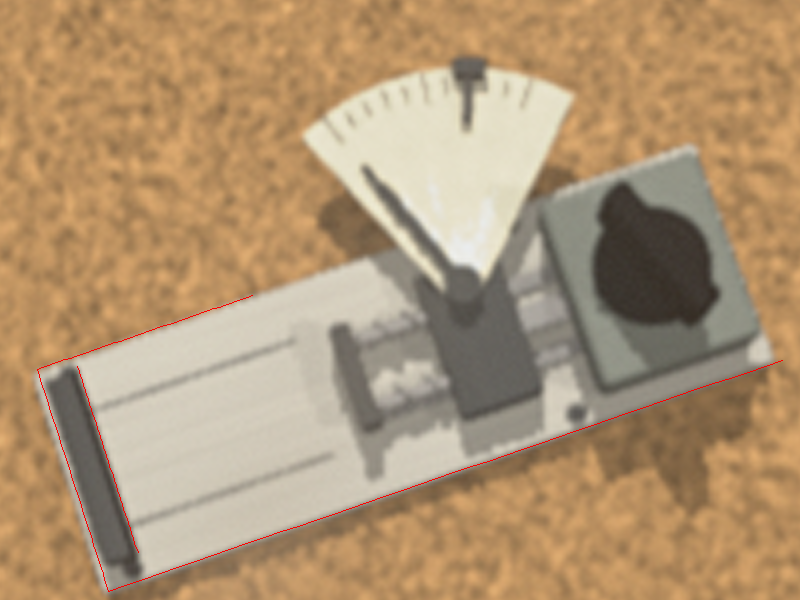

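```bash
python3 - <<'E'
from plan import rows
rows(.556,.084,.15,108.2,arc=True)
E
```

```text
9 rows end [0.556  0.0843 0.1504] 108.2
[[0, 0, 0.135], [0, 0, 0.135], [0, 0, 0.135], [0, 0, 0.135], [0, 0, 0.135], [0, 0, 0.135], [0, 0, 0.135], [0, 0, 0.135], [0, 0, 0.134]]
[[-1.5, -1.3, 0.1], [-1.6, -1.2, 0.0], [-1.7, -1.1, 0.1], [-1.9, -0.8, 0.1], [-1.9, -0.8, 0.1], [-2.0, -0.5, 0.0], [-2.1, -0.3, 0.1], [-2.2, -0.2, 0.1], [-2.1, 0.1, 0.0]]
```

>>> drive_tool --angular '[[0, 0, 0.135], [0, 0, 0.135], [0, 0, 0.135], [0, 0, 0.135], [0, 0, 0.135], [0, 0, 0.135], [0, 0, 0.135], [0, 0, 0.135], [0, 0, 0.134], [0, 0, 0], [0, 0, 0]]' --delta_pos '[[-1.5, -1.3, 0], [-1.6, -1.2, 0], [-1.7, -1.1, 0], [-1.9, -0.8, 0], [-1.9, -0.8, 0], [-2.0, -0.5, 0], [-2.1, -0.3, 0], [-2.2, -0.2, 0], [-2.1, 0.1, 0], [0, 0, 0], [0, 0, 0]]' --gripper '[5, 5, 5, 5, 5, 5, 5, 5, 5, 5, 5]'

```text
time_s: 7.2
tool_pos: [0.5564, 0.0852, 0.1569]
tool_rot: [-179.8, -0.1, 108.3]
force: [0.8, 0.7, -3.7]
grip_width: 0.0548
grasp_force: 25.0
```

```bash
python3 - <<'E'
from fit import *
v=np.load("vice2.npy"); s=telemetry.get_obs(); print(s["tool_pos"],s["tool_rot"])
w=eyes.read_camera("wrist"); im=cv2.resize(w["pixels"][:,:,::-1],None,fx=1.25,fy=1.25)
for p in pts:
    q=((proj(w,T(v,p))+.5)*1.25-.5).round().astype(int); cv2.polylines(im,[q.reshape(-1,1,2)],False,(0,0,255),1)
cv2.imwrite("pics/w2.png",im)
for vv in (v,): print(proj(w,T(v,np.array([[.157,-.055,.012],[.157,.055,.012],[.135,-.045,.036],[.135,.045,.036]]))))
E
```

```text
[0.5564 0.0852 0.1569] [-179.8366   -0.0946  108.2719]
[[407.1909 110.9829]
 [239.5254 110.6371]
 [396.546  146.8819]
 [249.5764 146.5449]]
```

View pics/w2.png

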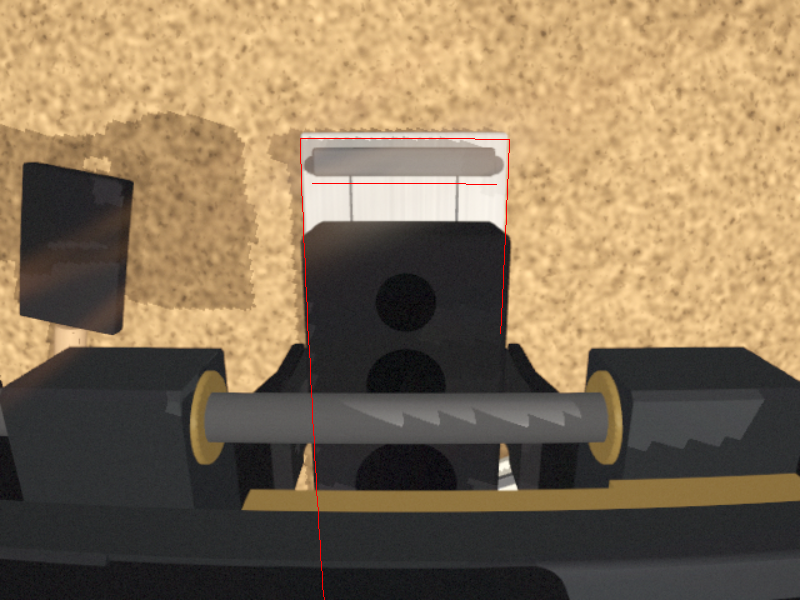

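>>> drive_tool --angular '[[0, 0, 0], [0, 0, 0], [0, 0, 0], [0, 0, 0], [0, 0, 0], [0, 0, 0], [0, 0, 0]]' --delta_pos '[[0.5, 0, 0], [0, 0, 4], [0, 0, 4], [0, 0, 2.5], [0, 0, 1], [0, 0, 0.6], [0, 0, 0]]' --gripper '[5, 5, 5, 5, 5, 5, 5]'

```text
time_s: 7.95
tool_pos: [0.556, 0.0907, 0.0379]
tool_rot: [180.0, -0.0, 108.3]
force: [-0.1, -0.5, -3.5]
grip_width: 0.0549
grasp_force: 25.0
```

>>> drive_tool --angular '[[0, 0, 0], [0, 0, 0], [0, 0, 0]]' --delta_pos '[[0, 0, 0.3], [0, 0, 0.1], [0, 0, 0]]' --gripper '[5, 5, 5]'

```text
time_s: 8.25
tool_pos: [0.5563, 0.0899, 0.0342]
tool_rot: [179.9, 0.0, 108.2]
force: [0.6, -0.3, -3.6]
grip_width: 0.0551
grasp_force: 25.0
```

>>> drive_tool --angular '[[0, 0, 0], [0, 0, 0], [0, 0, 0]]' --delta_pos '[[0, 0, 0.2], [0, 0, 0.1], [0, 0, 0]]' --gripper '[5, 5, 5]'

```text
time_s: 8.55
tool_pos: [0.556, 0.0899, 0.031]
tool_rot: [180.0, 0.0, 108.2]
force: [-1.6, -1.5, 0.0]
grip_width: 0.0547
grasp_force: 25.0
```

>>> drive_tool --angular '[[0, 0, 0], [0, 0, 0], [0, 0, 0], [0, 0, 0], [0, 0, 0], [0, 0, 0], [0, 0, 0], [0, 0, 0], [0, 0, 0], [0, 0, 0]]' --delta_pos '[[0, 0, 0], [0, 0, 0], [0, 0, 0], [0, 0, 0], [0, 0, 0], [0, 0, -3], [0, 0, -4], [0, 0, -4], [0, 0, -2], [0, 0, 0]]' --gripper '[7.5, 7.5, 7.5, 7.5, 7.5, 7.5, 7.5, 7.5, 7.5, 7.5]'

```text
time_s: 9.55
tool_pos: [0.558, 0.0906, 0.1642]
tool_rot: [179.6, 0.1, 108.2]
force: [-0.0, -0.2, -0.2]
grip_width: 0.0749
grasp_force: 0.0
```

```bash
python3 - <<'E'
from fit import *
w=eyes.read_camera("wrist"); save(w,"w3.png",None,1.25)
E
```

```text
(no output)
```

View pics/w3.png

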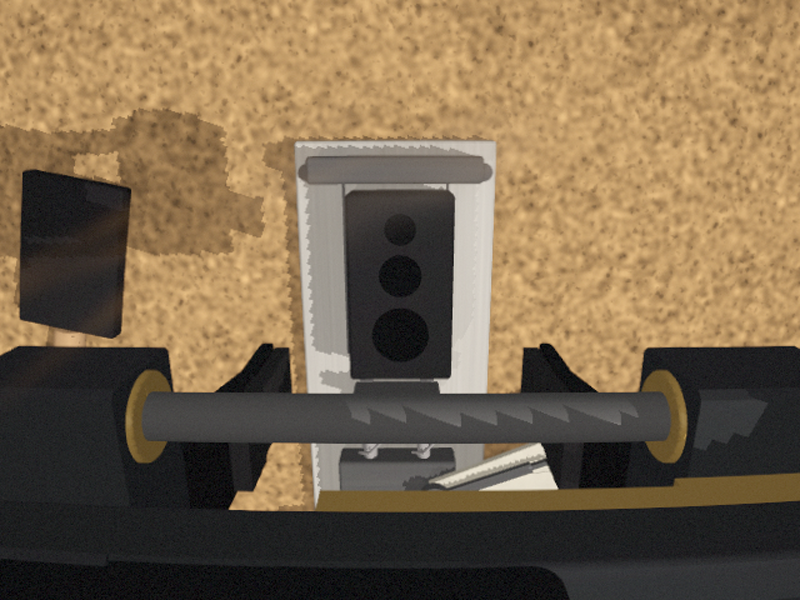

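```bash
python3 - <<'E'
from plan import rows
from h import telemetry
print(telemetry.get_obs()["qpos"])
rows(.6195,-.1087,.20,212,arc=True)
E
```

```text
[ 25.66952567  15.12119568 -43.15992564 100.05462452  11.09289107
  68.98706058  -2.25998319]
13 rows end [ 0.6196 -0.1085  0.1999] 212.0
[[0, 0, -0.139], [0, 0, -0.14], [0, 0, -0.139], [0, 0, -0.139], [0, 0, -0.14], [0, 0, -0.139], [0, 0, -0.139], [0, 0, -0.14], [0, 0, -0.139], [0, 0, -0.139], [0, 0, -0.14], [0, 0, -0.139], [0, 0, -0.139]]
[[-1.5, 0.2, -0.3], [-1.6, 0.0, -0.3], [-1.5, -0.2, -0.3], [-1.5, -0.6, -0.3], [-1.4, -0.7, -0.3], [-1.2, -1.0, -0.3], [-1.1, -1.3, -0.3], [-0.9, -1.3, -0.2], [-0.6, -1.5, -0.3], [-0.3, -1.7, -0.3], [-0.1, -1.6, -0.3], [0.2, -1.7, -0.3], [0.4, -1.6, -0.3]]
```

>>> drive_tool --angular '[[0, 0, -0.139], [0, 0, -0.14], [0, 0, -0.139], [0, 0, -0.139], [0, 0, -0.14], [0, 0, -0.139], [0, 0, -0.139], [0, 0, -0.14], [0, 0, -0.139], [0, 0, -0.139], [0, 0, -0.14], [0, 0, -0.139], [0, 0, -0.139], [0, 0, 0], [0, 0, 0]]' --delta_pos '[[-1.5, 0.2, -0.3], [-1.6, 0.0, -0.3], [-1.5, -0.2, -0.3], [-1.5, -0.6, -0.3], [-1.4, -0.7, -0.3], [-1.2, -1.0, -0.3], [-1.1, -1.3, -0.3], [-0.9, -1.3, -0.2], [-0.6, -1.5, -0.3], [-0.3, -1.7, -0.3], [-0.1, -1.6, -0.3], [0.2, -1.7, -0.3], [0.4, -1.6, -0.3], [0, 0, 0], [0, 0, 0]]' --gripper '[7.5, 7.5, 7.5, 7.5, 7.5, 7.5, 7.5, 7.5, 7.5, 7.5, 7.5, 7.5, 7.5, 7.5, 7.5]'

```text
time_s: 11.1
tool_pos: [0.6179, -0.1082, 0.1969]
tool_rot: [179.9, -0.1, -148.2]
force: [-1.6, 0.7, 0.1]
grip_width: 0.0749
grasp_force: 0.0
```

```bash
python3 - <<'E'
from fit import *
s=telemetry.get_obs(); print(s["tool_pos"],s["tool_rot"],s["qpos"])
w=eyes.read_camera("wrist"); save(w,"w4.png",None,1.25)
print([(x["p"],x["centre"],world(w,x["centre"],.085)) for x in models.search_frame(w,"knob_grip")])
print("TCP axis point at z.094 px*1.25",proj(w,[[*s["tool_pos"][:2],.094]])*1.25)
E
```

```text
[ 0.6179 -0.1082  0.1969] [ 179.8502   -0.0642 -148.2215] [ 49.1718  26.0556 -54.7822  88.068   21.4854  77.2419 114.0911]
[(0.79, [320.5, 227.8], array([[ 0.6145, -0.1129,  0.085 ]])), (0.23, [416.4, 268.7], array([[ 0.6052, -0.0469,  0.085 ]]))]
TCP axis point at z.094 px*1.25 [[405.2596 300.0723]]
```

View pics/w4.png

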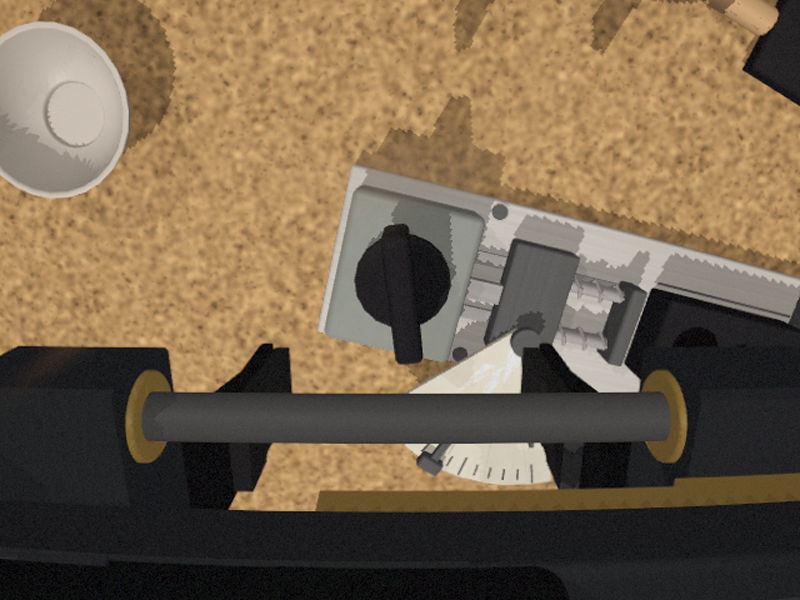

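```bash
python3 - <<'E'
from fit import *
w=eyes.read_camera("wrist")
p=world(w,np.array([[408,362],[397,240]])/1.25,.094); d=p[0]-p[1]
print(p,p.mean(0),np.linalg.norm(d),np.degrees(np.arctan2(d[1],d[0])))
E
```

```text
[[ 0.6448 -0.0888  0.094 ]
 [ 0.5956 -0.1257  0.094 ]] [ 0.6202 -0.1073  0.094 ] 0.06147187454085388 36.863490728545415
```

>>> drive_tool --angular '[[0, 0, -0.088], [0, 0, 0], [0, 0, 0], [0, 0, 0], [0, 0, 0], [0, 0, 0], [0, 0, 0], [0, 0, 0], [0, 0, 0], [0, 0, 0], [0, 0, 0], [0, 0, 0], [0, 0, 0], [0, 0, 0], [0, 0, 0]]' --delta_pos '[[0, 0, 0], [0, 0, 3], [0, 0, 3], [0, 0, 3], [0, 0, 2], [0, 0, 0.7], [0, 0, 0], [0, 0, 0], [0, 0, 0], [0, 0, 0], [0, 0, 0], [0, 0, 0], [0, 0, 0], [0, 0, 0], [0, 0, 0]]' --gripper '[7.5, 7.5, 7.5, 7.5, 7.5, 7.5, 7.5, 1, 1, 1, 1, 1, 1, 1, 1]' --squeeze 20

```text
time_s: 12.75
tool_pos: [0.6186, -0.1087, 0.0815]
tool_rot: [-180.0, -0.0, -143.0]
force: [0.5, -0.2, -0.3]
grip_width: 0.0184
grasp_force: 0.0
```

```bash
python3 - <<'E'
from fit import *
s=telemetry.get_obs(); print(s["tool_pos"],s["tool_rot"],s["qpos"],s["force"],s["wrist_torque"],s["grip_width"],s["grasp_force"])
E
```

```text
[ 0.6186 -0.1087  0.0815] [-179.9997   -0.0062 -142.9739] [ 47.3732  32.2866 -52.1864  94.8771  27.3921  66.5414 115.2934] [ 0.5348 -0.2114 -0.3402] [ 0.0967 -0.1161 -0.0091] 0.01844132554648505 0.0
```

>>> drive_tool --angular '[[0, 0, 0], [0, 0, 0], [0, 0, 0], [0, 0, 0.05], [0, 0, 0.1], [0, 0, 0.1], [0, 0, 0.1], [0, 0, 0.1], [0, 0, 0.1], [0, 0, 0.1], [0, 0, 0.1], [0, 0, 0.1], [0, 0, 0.1], [0, 0, 0.1], [0, 0, 0.1], [0, 0, 0.05], [0, 0, 0], [0, 0, 0]]' --delta_pos '[[0, 0, 0], [0, 0, 0], [0, 0, 0], [0, 0, 0], [0, 0, 0], [0, 0, 0], [0, 0, 0], [0, 0, 0], [0, 0, 0], [0, 0, 0], [0, 0, 0], [0, 0, 0], [0, 0, 0], [0, 0, 0], [0, 0, 0], [0, 0, 0], [0, 0, 0], [0, 0, 0]]' --gripper '[1, 1, 1, 1, 1, 1, 1, 1, 1, 1, 1, 1, 1, 1, 1, 1, 1, 1]'

```text
time_s: 14.55
tool_pos: [0.6191, -0.1091, 0.0815]
tool_rot: [180.0, 0.1, 148.3]
force: [2.9, -2.6, -2.6]
grip_width: 0.014
grasp_force: 20.0
```

```bash
cat > dial.py <<'E'
from fit import *
def look(cams=("top","scene")):
    for n in cams:
        c=eyes.read_camera(n); save(c,"d_%s_%d.png"%(n,c["shot"]),(225,130,425,280) if n=="top" else (220,230,420,340),4); print(n,c["shot"])
        P={}
        for k,z in (("pivot",.04),("pointer_tip",.04),("mark_tip",.037)):
            r=models.search_frame(c,k)
            if r: P[k]=world(c,r[0]["centre"],z)[0,:2]; print(k,r[0]["p"],r[0]["centre"],P[k])
if __name__=="__main__":
    s=telemetry.get_obs(); print(s["tool_pos"],s["tool_rot"],s["qpos"],s["force"],s["wrist_torque"],s["grip_width"],s["grasp_force"]); look()
E
python3 dial.py
```

```text
[ 0.6191 -0.1091  0.0815] [179.9969   0.0621 148.3273] [ 38.1278  27.5352 -38.8384  95.1721  18.8593  63.9369  52.4129] [ 2.9219 -2.6077 -2.6089] [-0.4108 -0.9947  0.0828] 0.013996614959512262 19.999306546524167
top 13
pivot 0.96 [324.4, 189.0] [ 0.6372 -0.0056]
pointer_tip 0.69 [316.3, 215.8] [0.5881 0.0097]
mark_tip 0.52 [317.0, 216.9] [0.5866 0.0086]
scene 14
pivot 0.66 [309.3, 296.2] [ 0.6486 -0.0037]
mark_tip 0.64 [304.4, 321.0] [ 0.7044 -0.0076]
```

```bash
cat > polar.py <<'E'
from fit import *
ang=np.arange(-50,60,1.)
def prof(c,img,piv,z,r0,r1):
    r=np.linspace(r0,r1,20); A,RR=np.meshgrid(np.radians(ang),r,indexing='ij')
    P=np.c_[(piv[0]+RR*np.cos(A)).ravel(),(piv[1]+RR*np.sin(A)).ravel(),np.full(A.size,z)]
    q=proj(c,P); g=cv2.cvtColor(img,cv2.COLOR_BGR2GRAY).astype(float)
    return map_coordinates(g,q[:,::-1].T,order=1).reshape(A.shape).mean(1)
def show(c,img,piv):
    a=prof(c,img,piv,.040,.045,.068); b=prof(c,img,piv,.037,.079,.090)
    print("ptr ",a.astype(int)[::2].tolist()); print("mark",b.astype(int)[::2].tolist())
E
python3 - <<'E'
from polar import *
t=eyes.read_camera("top"); s=eyes.read_camera("scene")
piv0=np.array([.615,-.0252]); d=np.array([-.312,.95])*.015*1.2
print("ang from -50 step 2")
print("top start"); 
im=np.zeros((480,640,3),np.uint8); im=cv2.imread("pics/top1.png"); show(t,im,piv0)
print("scene start"); show(s,cv2.imread("pics/s1.png"),piv0)
print("top now"); show(t,t["pixels"][:,:,::-1].copy(),piv0+d)
print("scene now"); show(s,s["pixels"][:,:,::-1].copy(),piv0+d)
cv2.imwrite("pics/both.png",np.vstack([cv2.resize(c["pixels"][:,:,::-1][a:a+90,b:b+200],None,fx=3.3,fy=3.3,interpolation=cv2.INTER_CUBIC) for c,a,b in ((s,250,220),(t,130,225))]))
E
```

```text
ang from -50 step 2
top start
ptr  [138, 140, 127, 113, 108, 103, 107, 130, 177, 211, 215, 214, 214, 215, 216, 217, 216, 216, 216, 216, 216, 217, 217, 218, 217, 217, 216, 216, 216, 216, 217, 218, 218, 219, 218, 216, 216, 216, 217, 218, 219, 219, 206, 164, 113, 107, 145, 190, 214, 210, 168, 123, 101, 97, 99]
mark [140, 148, 153, 154, 148, 154, 158, 157, 154, 168, 212, 216, 216, 217, 217, 212, 210, 217, 215, 214, 215, 216, 214, 170, 112, 176, 212, 212, 216, 215, 209, 216, 216, 214, 217, 216, 214, 217, 217, 216, 216, 215, 216, 217, 208, 213, 218, 219, 204, 147, 129, 139, 144, 139, 139]
scene start
ptr  [117, 116, 119, 123, 127, 134, 144, 159, 181, 205, 217, 219, 219, 220, 221, 221, 221, 221, 222, 222, 223, 223, 224, 225, 226, 226, 225, 223, 223, 223, 224, 225, 226, 226, 225, 224, 223, 224, 224, 225, 225, 221, 205, 165, 118, 116, 160, 200, 212, 191, 161, 163, 179, 191, 196]
mark [111, 126, 154, 178, 189, 190, 185, 172, 157, 173, 215, 222, 223, 223, 221, 214, 213, 222, 219, 219, 222, 219, 208, 151, 114, 181, 215, 219, 221, 221, 217, 222, 221, 221, 222, 221, 220, 222, 221, 221, 222, 220, 2
[... 491 characters left out ...]
29, 223, 229, 229, 228, 231, 230, 229, 230, 231, 230, 230, 229, 230, 230, 224, 227, 231, 232, 222, 176, 165, 150, 150, 156, 161]
scene now
ptr  [171, 181, 187, 190, 192, 192, 187, 174, 174, 197, 214, 217, 217, 218, 219, 219, 219, 220, 219, 218, 218, 219, 219, 219, 219, 219, 219, 218, 218, 218, 218, 219, 219, 218, 217, 213, 196, 155, 115, 128, 171, 201, 214, 217, 217, 218, 218, 218, 213, 191, 168, 168, 179, 191, 199]
mark [114, 127, 161, 185, 192, 194, 189, 175, 158, 171, 218, 225, 227, 227, 226, 219, 221, 227, 224, 224, 225, 223, 214, 157, 116, 186, 217, 214, 216, 216, 208, 215, 215, 212, 214, 212, 212, 216, 216, 214, 217, 216, 215, 215, 209, 210, 217, 217, 201, 142, 129, 138, 143, 152, 150]
```

View pics/both.png

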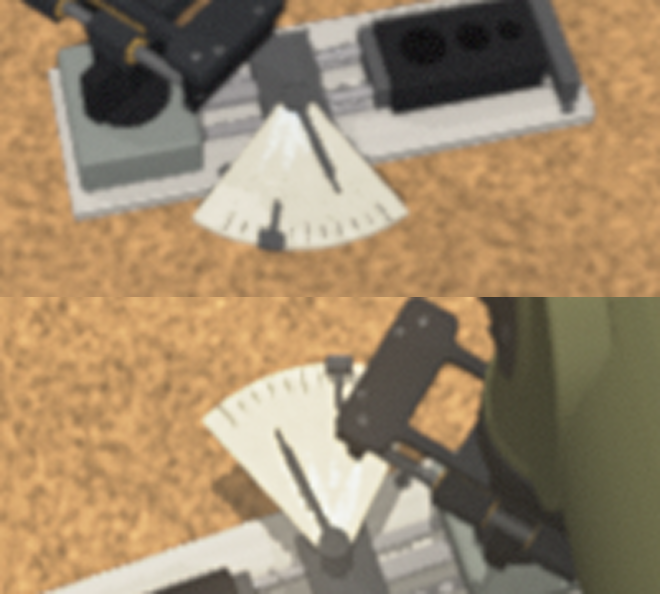

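>>> drive_tool --angular '[[0, 0, 0.05], [0, 0, 0.1], [0, 0, 0.1], [0, 0, 0.1], [0, 0, 0.1], [0, 0, 0.1], [0, 0, 0.1], [0, 0, 0.05], [0, 0, 0], [0, 0, 0], [0, 0, 0]]' --delta_pos '[[0, 0, 0], [0, 0, 0], [0, 0, 0], [0, 0, 0], [0, 0, 0], [0, 0, 0], [0, 0, 0], [0, 0, 0], [0, 0, 0], [0, 0, 0], [0, 0, 0]]' --gripper '[1, 1, 1, 1, 1, 1, 1, 1, 1, 1, 1]'

```text
time_s: 16.15
tool_pos: [0.6192, -0.109, 0.0815]
tool_rot: [179.9, 0.0, 108.2]
force: [4.2, -3.3, -3.0]
grip_width: 0.0141
grasp_force: 20.0
```

```bash
python3 - <<'E'
from polar import *
o=telemetry.get_obs(); yaw=o["tool_rot"][2]; th=np.radians(217-yaw); print(o["tool_pos"],yaw,th)
s=eyes.read_camera("scene"); piv=np.array([.615,-.0252])+np.array([-.312,.95])*.015*th
show(s,s["pixels"][:,:,::-1].copy(),piv)
E
```

```text
[ 0.6192 -0.109   0.0815] 108.18828650885878 1.899122665157148
ptr  [178, 185, 189, 190, 191, 191, 189, 186, 187, 202, 213, 216, 216, 216, 217, 218, 218, 218, 217, 216, 216, 216, 217, 219, 220, 220, 218, 215, 206, 178, 133, 121, 160, 196, 213, 216, 216, 216, 217, 218, 219, 218, 217, 216, 216, 216, 216, 217, 210, 187, 162, 163, 174, 183, 188]
mark [117, 141, 178, 191, 191, 189, 182, 170, 156, 167, 210, 216, 216, 217, 214, 207, 207, 216, 214, 213, 215, 212, 202, 150, 115, 179, 209, 210, 215, 217, 212, 220, 220, 218, 219, 215, 212, 215, 215, 214, 215, 213, 212, 213, 206, 208, 216, 216, 197, 139, 130, 139, 145, 147, 140]
```

>>> drive_tool --angular '[[0, 0, 0.07], [0, 0, 0.1], [0, 0, 0.1], [0, 0, 0.06], [0, 0, 0], [0, 0, 0], [0, 0, 0]]' --delta_pos '[[0, 0, 0], [0, 0, 0], [0, 0, 0], [0, 0, 0], [0, 0, 0], [0, 0, 0], [0, 0, 0]]' --gripper '[1, 1, 1, 1, 1, 1, 1]'

```text
time_s: 16.9
tool_pos: [0.6193, -0.109, 0.0816]
tool_rot: [179.9, 0.0, 89.3]
force: [4.5, -3.2, -3.7]
grip_width: 0.0139
grasp_force: 20.0
```

```bash
cat > m.py <<'E'
from polar import *
o=telemetry.get_obs(); yaw=o["tool_rot"][2]; th=np.radians(217-yaw) if yaw>0 and len(__import__("sys").argv)<2 else float(__import__("sys").argv[1]); print(o["tool_pos"],yaw,th)
s=eyes.read_camera("scene"); piv=np.array([.615,-.0252])+np.array([-.312,.95])*.015*th
show(s,s["pixels"][:,:,::-1].copy(),piv)
E
python3 m.py
```

```text
[ 0.6193 -0.109   0.0816] 89.28324662281128 2.2290778563895306
ptr  [180, 187, 192, 193, 193, 192, 189, 184, 187, 204, 216, 217, 217, 217, 217, 218, 217, 217, 217, 216, 216, 216, 212, 193, 147, 118, 143, 184, 209, 215, 217, 218, 219, 219, 218, 217, 217, 217, 218, 219, 220, 220, 219, 217, 217, 217, 217, 217, 211, 189, 165, 165, 177, 185, 187]
mark [152, 176, 190, 181, 165, 159, 164, 169, 153, 163, 208, 215, 216, 216, 215, 208, 210, 216, 212, 212, 215, 212, 206, 154, 112, 181, 216, 215, 217, 215, 207, 214, 214, 213, 214, 211, 211, 215, 215, 215, 216, 214, 213, 214, 208, 210, 216, 216, 199, 145, 138, 151, 148, 137, 137]
```

>>> drive_tool --angular '[[0, 0, 0.06], [0, 0, 0], [0, 0, 0], [0, 0, 0], [0, 0, 0], [0, 0, 0], [0, 0, 0], [0, 0, 0], [0, 0, 0], [0, 0, 0], [0, 0, 0], [0, 0, 0], [0, 0, 0]]' --delta_pos '[[0, 0, 0], [0, 0, 0], [0, 0, 0], [0, 0, 0], [0, 0, 0], [0, 0, 0], [0, 0, 0], [0, 0, -3], [0, 0, -4], [0, 0, -4], [0, 0, -3], [0, 0, 0], [0, 0, 0]]' --gripper '[1, 1, 1, 5, 5, 5, 5, 5, 5, 5, 5, 5, 5]'

```text
time_s: 18.25
tool_pos: [0.6188, -0.1084, 0.2222]
tool_rot: [179.9, 0.0, 85.8]
force: [-0.6, -0.9, 0.3]
grip_width: 0.0498
grasp_force: 0.0
```

```bash
python3 m.py 2.29; python3 - <<'E'
from fit import *
t=eyes.read_camera("top"); v=np.load("vice2.npy")
ims=[cv2.resize(t["pixels"][:,:,::-1][130:280,225:425],None,fx=3.8,fy=3.8,interpolation=cv2.INTER_CUBIC)]
cv2.imwrite("pics/final.png",ims[0])
E
```

```text
[ 0.6188 -0.1084  0.2222] 85.83449078661288 2.29
ptr  [184, 192, 196, 198, 198, 196, 193, 188, 192, 211, 223, 226, 226, 227, 227, 227, 227, 227, 227, 226, 225, 220, 199, 152, 123, 151, 191, 214, 222, 226, 227, 228, 229, 229, 228, 227, 226, 226, 227, 228, 229, 229, 227, 226, 226, 226, 226, 224, 217, 192, 171, 175, 186, 192, 196]
mark [159, 181, 189, 176, 157, 154, 164, 170, 151, 170, 218, 224, 226, 226, 224, 219, 220, 226, 222, 223, 225, 222, 215, 151, 118, 187, 220, 221, 224, 224, 218, 225, 224, 221, 222, 222, 222, 225, 225, 223, 225, 224, 224, 222, 218, 219, 225, 225, 208, 148, 146, 162, 155, 144, 147]
```

View pics/final.png

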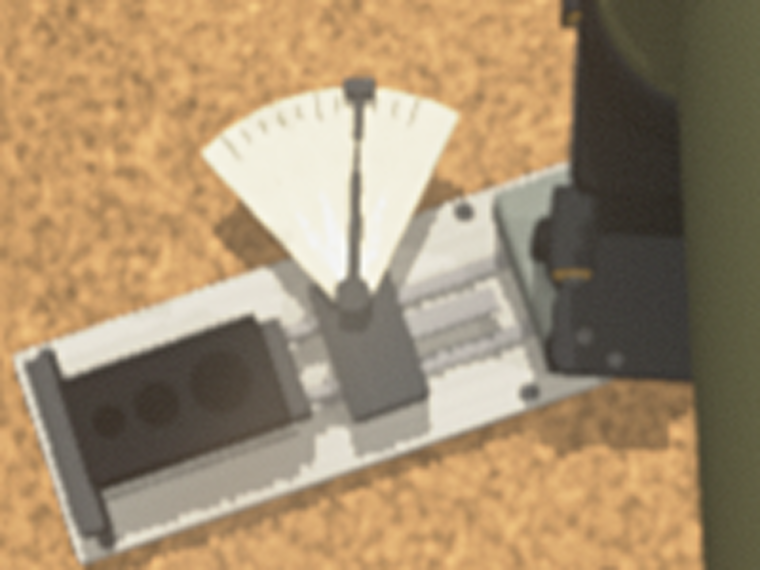

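The picture shows the pointer in line with the mark at column 357. The block is against the fence (around 65–100, 375–490) and square to it. The gripper is clear of the knob.

```bash
python3 -c "
from cell import env
print(env.sign_off())"
```

```text
the job is handed in; nothing more can be done
None
```

The block is clamped square against the fence with the pointer on the set mark, the gripper is clear, and the job was handed in at about 18 s; the sign-off gave no verdict.

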